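# Put the awl and the edge slicker away in the tool cups

### The arm

A 6-joint arm with a two-finger parallel gripper is mounted at the origin on the work surface. World frame = base frame: x ahead of the robot, y to its left, z up, the work surface at z = 0. Lengths are in m, angles in rad, forces in N, time in s.
With the tool pointing down it reaches from about 0.25 to 0.775 m from the base axis. Payload 4 kg.
Tool frame: the origin (TCP) lies midway between the tips of the shut fingers; the grasp point (between the pads) lies 19 mm behind it (robot.grip_point_offset is the distance from the TCP to the grasp point, in m); x points along the fingers, z is the direction in which the jaws open and shut, and the axes are right-handed (so a half turn about x gives the same grasp; the last joint's range is limited). The gripper opens to 94 mm and grips with 3 to 60 N. Pads are 16 mm wide; open, the fingers measure 119 mm over their backs; the gripper's body (75 mm by 177 mm) begins 78 mm behind the grasp point.
Start: joints at [-1.327, 0.087, 1.371, -0, 1.684, -0.103], TCP at [0.187, -0.517, 0.206] pointing down, gripper open.
Joint ranges: [-3.1, 3.1], [-0.76, 2.03], [0.27, 2.55], [-1.08, 4.22], [0.17, 2.65], [-2.57, 2.57]. Speed limits (rad/s): [2.79, 2.79, 3.14, 3.14, 3.14, 3.14].

### API

Orientations are given as a 3x3 rotation matrix whose columns are the frame's x, y, z axes.
In Python, from cell import robot gives the robot as it stands. Calls block until the motion is done:
- robot.movep(position, orientation): joint-space move of the TCP to a pose.
- robot.move_straight(position, speed=0.15, ori=None, max_force=None): straight line of the TCP; ori=None keeps the orientation; speed is the mean speed in m/s. With max_force (N) it stops when the force on the tool has changed by that much, and returns True; else False.
- robot.goto_joints(angles): joint-space move.
- robot.move_gripper(opening, squeeze=None): finger opening in m; squeeze is the grip in N (None keeps the last); returns when the fingers have stopped.
- robot.hold(seconds).
- robot.ik(position, orientation): joint angles nearest the present ones, or None.
- robot.sense(): the state.
- robot.snapshot(name): name is "scene" or "top"; returns (picture, depth): 420x560x3 uint8, red, green, blue; 420x560 float32, m along the optical axis (not along the pixel's ray), 0 where there is no reading.
- robot.camera_info(name): a dict with "vfov" (degrees; the focal length in pixels is half the picture's height over the tangent of half this angle, whatever the lens; pixels are square), "cx", "cy" (the principal point, pixels), "rvec" (rotation vector, rad) and "tvec" (3), from world to camera coordinates, as OpenCV has them. Camera axes: x right, y down, z forward; pixel columns grow to the right and rows downward; lengths in m; the calibration is good to about 2 mm. A picture is of the moment at which its call begins. camera_info takes no time and is no camera call.
A pose or a line that the arm cannot do raises robot.Unreachable and nothing moves.
- robot.finish_job(): hands the job in, once; it reports no verdict.
The state is a dict: "time_s": time; "joint_pos": joint angles; "dq": joint speeds; "joint_torque": joint torques, N m; "tcp_pos": TCP position; "orientation": TCP orientation; "ft_force": force on the tool from outside, world axes, zero at the start; "ft_torque": the same for the moment, N m; "grip_width": finger opening in m.
Only numpy, scipy, OpenCV 4.12 (cv2) and the standard library are available. Lean on these libraries where they do the work, as an engineer would, in place of code of your own. Each camera call takes 0.05 s, during which the arm holds its last target.

### The job

Put the two leather tools that lie on the sloping wooden rest away: stand the awl and the edge slicker in the two metal tool cups, one tool in each cup (either tool in either cup), working end down - steel point, grooved end - and butt up. Lower each tool into its cup rather than dropping it, and leave the glue bottle, the jar and the mallet where they are.

Things in the scene. Friction and masses are not known exactly. Their poses are not given: they have to be found in the camera images.
- awl_mid (a point): Awl, 180 mm long, 50 g: thin steel blade (6 mm across, 74 mm long), brass ferrule (14 mm across, 13 mm long), smooth round wooden handle (20 mm across, 93 mm long, rounded butt). Point on its axis half-way, 90 mm from the steel point; z axis from steel point to butt. It starts in a notch of the rest, sloping about 38 degrees, steel point low on the rest's -x side, butt high.
- awl_tip (a point): The point of the awl's steel blade, on the axis; z axis from there to the butt.
- slicker_mid (a point): Edge slicker, 180 mm, 50 g: round wooden rod, 20 mm across over the upper 120 mm (handle, flat butt), 18 mm over the lower 60 mm, the working end with three turned grooves. Point on its axis half-way, 90 mm from the grooved end; z axis from grooved end to butt. It starts in the other notch of the rest, sloping about 35 degrees, grooved end low on the rest's -x side, butt high.
- slicker_tip (a point): Centre of the slicker's grooved end face; z axis from there to the butt.
- rest_base (a point): Dark wooden tool rest, fixed; centre of its underside. Board 180 (x) by 170 (y) by 12 mm; foot stop on its -x edge, 38 mm high; low guides; notched bar 8 mm thick at x = +15 mm, 86 mm high, notches 24 mm wide at y = +50 and -50 mm. Tools lie along its x, one in each notch (which is which varies); the upper 60 mm of each handle stands free beyond the bar, on the +x side.
- cup_left (a point): Centre of the inner floor of one of two equal round metal cups, fixed on one fixed wooden board (96 by 190 by 12 mm). Bore 66 mm, wall 3 mm, 96 mm deep from rim to this point; rim 112 mm above the table. z up; the board's y axis points from the other cup to this one, 92 mm centre to centre; its x axis is within 18 degrees of the base x axis.
- cup_right (a point): Centre of the inner floor of the other cup, same size and axes, 92 mm from the first along the board's -y.
- awl: The awl as a whole; its frame lies on its axis 113 mm from the steel point, z towards the butt.
- slicker: The slicker as a whole; its frame lies on its axis 104 mm from the grooved end, z towards the butt.
- glue: Bystander: white glue bottle, 48 mm across, 105 mm high, standing; origin at the centre of its underside.
- jar: Bystander: squat amber jar with a metal lid, 56 mm across, 60 mm high, standing; origin at the centre of its underside.
- mallet: Bystander: wooden mallet lying on the table, head 52 mm across and 70 mm long, handle 18 mm across along its +y, 220 mm overall; origin on the table under the head's centre.
There are look-alikes about, which are no part of the job. Leave any pink look-alike of the slicker alone. What is shaped like the awl but white is not meant.

How it is judged:
At the end, for the whole second after the job is handed in: Awl and slicker stand in different cups: working end inside the bore (within 36 mm of the cup's axis), at most 30 mm above its floor, butt up, leaning less than 0.6 rad (34 degrees; resting against the rim is fine), both at rest (under 0.03 m/s) (angle between each of awl_mid, slicker_mid's own z axis and vertical below 0.6 rad and linear speed of each of awl, slicker below 0.03 m/s and ((horizontal distance between awl_tip and cup_left below 0.036 m and z of awl_tip in the frame of cup_left between -0.01 and 0.03 m and horizontal distance between slicker_tip and cup_right below 0.036 m and z of slicker_tip in the frame of cup_right between -0.01 and 0.03 m) or (horizontal distance between awl_tip and cup_right below 0.036 m and z of awl_tip in the frame of cup_right between -0.01 and 0.03 m and horizontal distance between slicker_tip and cup_left below 0.036 m and z of slicker_tip in the frame of cup_left between -0.01 and 0.03 m))); the robot touches nothing.
It fails at once if the glue bottle is moved by more than 40 mm or tipped (distance of glue from where it was at the start of the episode above 0.04 m or angle between glue's own z axis and vertical above 0.5 rad).
It fails at once if the jar is moved by more than 40 mm or tipped (distance of jar from where it was at the start of the episode above 0.04 m or angle between jar's own z axis and vertical above 0.5 rad).
It fails at once if the mallet is moved by more than 40 mm or tipped (distance of mallet from where it was at the start of the episode above 0.04 m or angle between mallet's own z axis and vertical above 0.5 rad).
It fails at once if the awl is dropped: out of the fingers it moves faster than 1.0 m/s (a fall of about 50 mm) (contact force between the fingers and awl below 0.05 N and linear speed of awl above 1 m/s).
It fails at once if the slicker is dropped: out of the fingers it moves faster than 1.0 m/s (a fall of about 50 mm) (contact force between the fingers and slicker below 0.05 N and linear speed of slicker above 1 m/s).
It also fails if it takes over 64 s, if anything falls off the work surface, if the arm or the gripper's body presses on something with over 40 N, if the wrist force passes 120 N, or if a joint passes its speed limit or range.

## Working session

There is one attempt and no reset: what is moved stays moved. The work goes in short steps, each a Python script; the robot and the scene stay as the last script left them, time stands still between calls to the robot, and variables do not carry over. Pictures are saved under pics/ and viewed, and the job is handed in when it is done.

```bash
ls; mkdir -p pics; cat > h.py <<'E'
import numpy as np, cv2
from cell import robot
def cam(n):
    c=robot.camera_info(n); f=210/np.tan(np.radians(c['vfov'])/2)
    R=cv2.Rodrigues(np.array(c['rvec'],float))[0]; return f,c['cx'],c['cy'],R,np.array(c['tvec'],float).ravel()
def pts(n,d):
    f,cx,cy,R,t=cam(n); v,u=np.mgrid[0:420,0:560]
    P=np.stack([(u-cx)/f*d,(v-cy)/f*d,d],-1); return (P-t)@R
def proj(n,p):
    f,cx,cy,R,t=cam(n); q=R@np.array(p)+t; return f*q[0]/q[2]+cx,f*q[1]/q[2]+cy
E
python3 - <<'E'
from h import *
for n in ['scene','top']:
    p,d=robot.snapshot(n); np.savez(n+'0.npz',p=p,d=d); cv2.imwrite(f'pics/{n}0.png',cv2.resize(p[:,:,::-1],(800,600),interpolation=cv2.INTER_CUBIC))
    c=robot.camera_info(n);print(c); f,cx,cy,R,t=cam(n);print(-R.T@t)
print(robot.sense())
E
```

```text
pics
{'vfov': 49.910273155773744, 'cx': 277.70746463393374, 'cy': 203.91089153014053, 'rvec': array([ 1.07554576,  2.18486359, -1.19913426]), 'tvec': array([ 0.29203598, -0.14052192,  1.65935477])}
[1.34618967 0.66930731 0.77349258]
{'vfov': 47.711999428674524, 'cx': 275.5153376082352, 'cy': 210.05421847053034, 'rvec': array([ 2.14933034, -2.17111381,  0.13619505]), 'tvec': array([-0.00667865,  0.49089961,  1.13456607])}
[ 0.34906797 -0.00638108  1.1859081 ]
{'time_s': 0.1, 'joint_pos': array([-1.32712152e+00,  8.78918149e-02,  1.37205707e+00, -2.01255177e-05,
        1.68359310e+00, -1.03083121e-01]), 'dq': array([ 2.34716307e-05, -3.42028790e-03, -3.58718129e-03,  4.69826898e-04,
       -1.41634932e-03,  5.09561365e-04]), 'joint_torque': array([ 2.38086737e-03, -3.41251445e+01, -3.03301799e+01,  7.19930744e-02,
        3.03578249e-02, -1.01885717e-04]), 'tcp_pos': array([ 0.18679986, -0.51679925,  0.20443872]), 'orientation': array([[-4.89722003e-04,  9.40480280e-01,  3.39847913e-01],
       [ 1.88691519e-03,  3.39848218e-01, -9.40478404e-01],
       [-9.99998100e-01,  1.80691222e-04, -1.94103768e-03]]), 'ft_force': array([0.03701115, 0.62839523, 0.072512  ]), 'ft_torque': array([-0.01845739, -0.00631005,  0.00104198]), 'grip_width': 0.09391843823558026}
```

View pics/scene0.png

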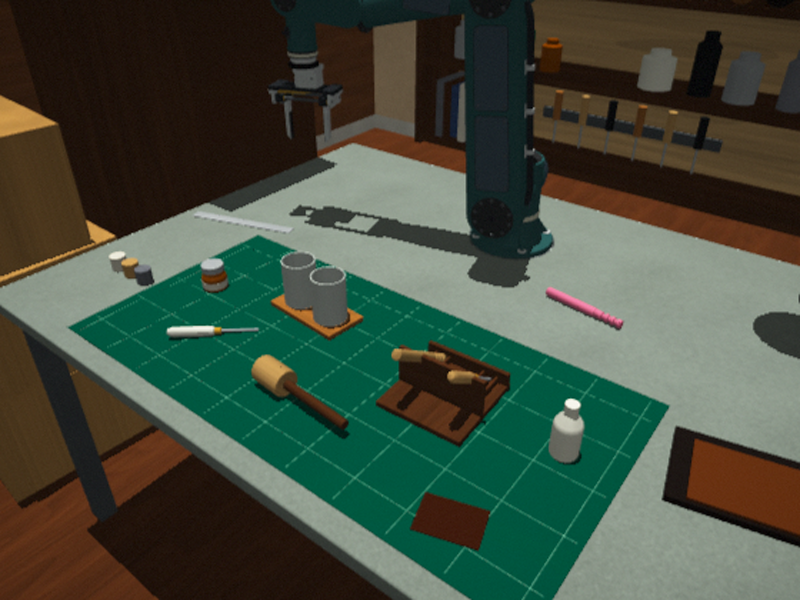

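View pics/top0.png

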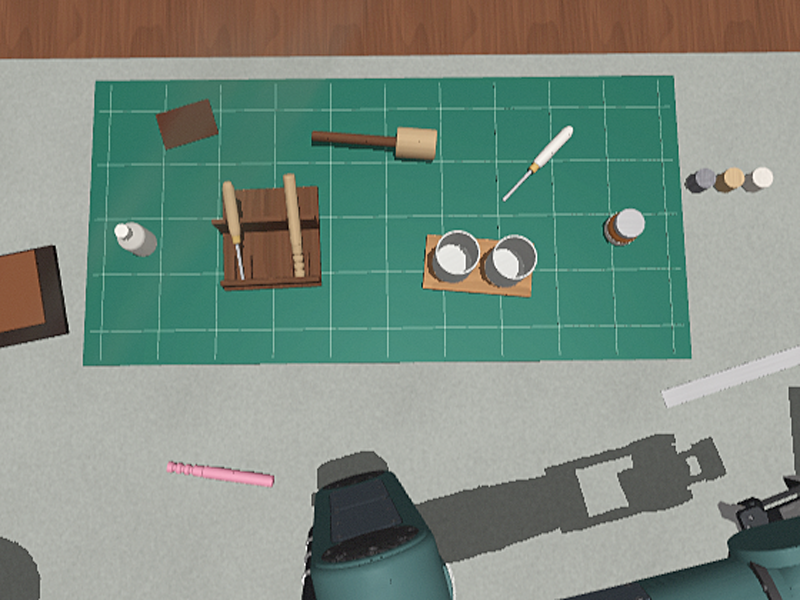

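Candidates (pixels in the 800x600 top view): for the awl, the rest's left notch at (235,230) or the white-handled look-alike at (540,160), which is excluded. For the slicker, the rest's right notch at (293,225) or the pink rod at (220,473), which is excluded. I choose the two on the rest and check them in a close crop.

```bash
python3 - <<'E'
from h import *
z=np.load('top0.npz');p=z['p'];d=z['d']
# crop 145..235 x 110..210 scale 6
c=cv2.resize(p[110:210,145:235,::-1],None,fx=6,fy=6,interpolation=cv2.INTER_CUBIC);cv2.imwrite('pics/ctop.png',c)
P=pts('top',d); P2=P
print(cam('top')[0])
def show(r,cs): 
    for c in cs: print(r,c,P[r,c].round(3),end=' ')
    print()
for (r,a,b) in [(126,120+35,172),(135,155,172),(145,155,172),(150,155,172),(160,158,174),(170,160,176)]: show(r,range(a,b,1))
print('slick')
for r in [126,135,145,150,160,170,185]: show(r,range(197,216))
E
```

```text
474.87615450857754
126 155 [0.715 0.296 0.   ] 126 156 [0.714 0.292 0.003] 126 157 [0.714 0.29  0.003] 126 158 [0.714 0.287 0.002] 126 159 [0.714 0.285 0.003] 126 160 [0.715 0.283 0.001] 126 161 [ 0.715  0.28  -0.   ] 126 162 [0.714 0.277 0.002] 126 163 [0.714 0.274 0.003] 126 164 [0.714 0.272 0.002] 126 165 [ 0.716  0.271 -0.004] 126 166 [0.714 0.267 0.004] 126 167 [0.714 0.264 0.003] 126 168 [ 0.716  0.263 -0.003] 126 169 [0.714 0.259 0.003] 126 170 [ 0.715  0.257 -0.   ] 126 171 [0.715 0.255 0.   ] 
135 155 [0.691 0.294 0.003] 135 156 [0.658 0.263 0.116] 135 157 [0.658 0.261 0.115] 135 158 [0.658 0.259 0.116] 135 159 [0.657 0.256 0.117] 135 160 [0.658 0.254 0.117] 135 161 [0.658 0.252 0.114] 135 162 [0.657 0.249 0.118] 135 163 [0.659 0.248 0.111] 135 164 [0.686 0.268 0.017] 135 165 [0.688 0.267 0.011] 135 166 [0.688 0.265 0.011] 135 167 [0.687 0.262 0.013] 135 168 [0.688 0.259 0.012] 135 169 [0.687 0.256 0.013] 135 170 [0.687 0.254 0.014] 135 171 [0.687 0.251 0.013] 
145 155 [ 0.666  0.295 -0.002] 145 156 [0.661 0.289 0.014] 145 157 [0.662 0.287 0.012] 145 158 [0.638 0.262 0.1  ] 
[... 4796 characters left out ...]
170 210 [0.586 0.146 0.058] 170 211 [0.597 0.15  0.007] 170 212 [0.596 0.147 0.01 ] 170 213 [0.596 0.144 0.012] 170 214 [0.597 0.142 0.008] 170 215 [0.596 0.139 0.012] 
185 197 [0.558 0.184 0.012] 185 198 [0.558 0.182 0.012] 185 199 [0.558 0.179 0.012] 185 200 [0.558 0.176 0.015] 185 201 [0.559 0.175 0.009] 185 202 [0.558 0.171 0.015] 185 203 [0.556 0.168 0.023] 185 204 [0.556 0.165 0.023] 185 205 [0.557 0.164 0.016] 185 206 [0.554 0.158 0.036] 185 207 [0.553 0.156 0.038] 185 208 [0.553 0.153 0.038] 185 209 [0.553 0.151 0.037] 185 210 [0.554 0.149 0.034] 185 211 [0.553 0.146 0.038] 185 212 [0.554 0.144 0.031] 185 213 [0.558 0.144 0.011] 185 214 [0.555 0.14  0.029] 185 215 [0.556 0.138 0.025]
```

```bash
python3 - <<'E'
from h import *
z=np.load('scene0.npz');p=z['p']
c=cv2.resize(p[230:320,255:365,::-1],None,fx=6,fy=6,interpolation=cv2.INTER_CUBIC);cv2.imwrite('pics/cscene.png',c)
E
```

```text
(no output)
```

View pics/ctop.png

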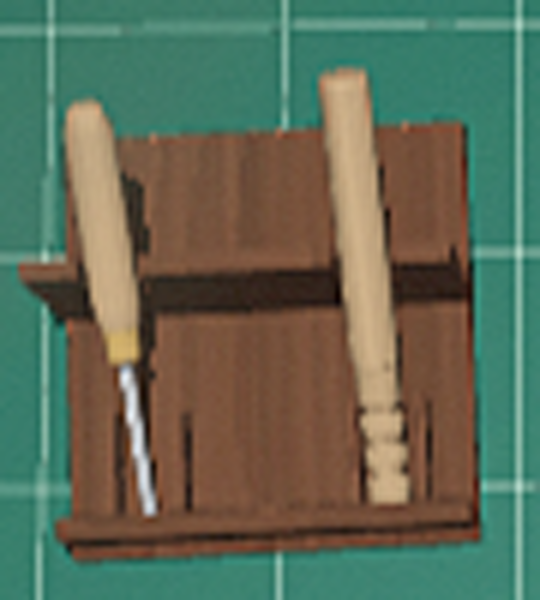

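View pics/cscene.png

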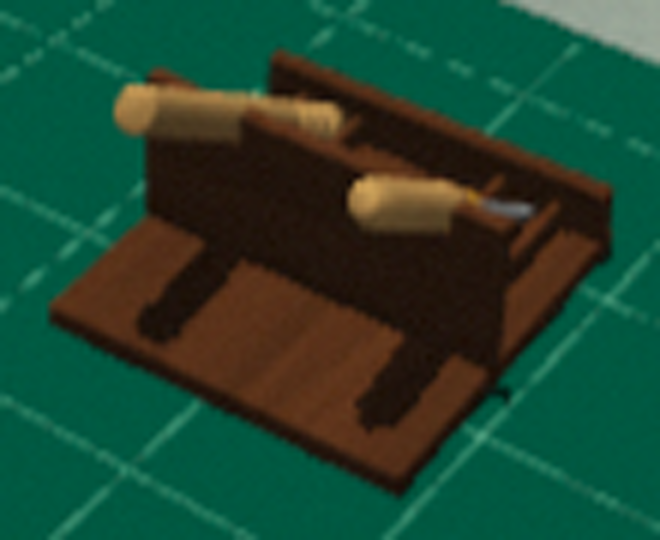

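The crops confirm it: the awl (brass ferrule, steel blade) is in the rest's left notch and the grooved plain slicker in the right notch. Now I fit the tool axes and the cups.

```bash
cat > fit.py <<'E'
from h import *
from scipy.optimize import least_squares
def cyl(P,c0,u0,r=.010):
    # axis param: at fixed x0: y,z and slopes
    def f(q):
        c=np.array([c0[0],q[0],q[1]]);u=np.array([1,q[2],q[3]]);u/=np.linalg.norm(u)
        w=P-c; return np.linalg.norm(w-np.outer(w@u,u),axis=1)-r
    s=least_squares(f,[c0[1],c0[2],u0[1]/u0[0],u0[2]/u0[0]],loss='soft_l1',f_scale=.002)
    u=np.array([1,s.x[2],s.x[3]]);u/=np.linalg.norm(u)
    return np.array([c0[0],s.x[0],s.x[1]]),u,np.sqrt(np.mean(s.fun**2))
E
python3 - <<'E'
from fit import *
A={n:(lambda z:pts(n,z['d'])[z['d']>0])(np.load(n+'0.npz')) for n in('scene','top')}
for name,c0,u0 in [('awl',(.637,.254,.093),(.78,.05,.62)),('slk',(.637,.156,.09),(.81,.06,.57))]:
  c0=np.array(c0)
  for srcs in (['top'],['scene'],['top','scene']):
    P=np.concatenate([A[s] for s in srcs]); c,u=c0,np.array(u0)/np.linalg.norm(u0)
    for it in range(3):
        w=P-c;t=w@u; rr=np.linalg.norm(w-np.outer(t,u),axis=1)
        m=(rr<.016-.001*it)&(t>-.03)&(t<.07)&(P[:,2]>.05)
        c,u,e=cyl(P[m],c,u)
    w=P-c;t=w@u; rr=np.linalg.norm(w-np.outer(t,u),axis=1)
    tt=np.sort(t[(rr<.013)&(t>-.2)&(t<.09)])
    print(name,srcs,m.sum(),c.round(4),u.round(4),'slope',np.degrees(np.arcsin(u[2])).round(1),'rms',e.round(4),'t range',tt[:3].round(3),tt[-3:].round(4),'butt',(c+u*tt[-2]).round(4))
# cups
P=A['top'];
for g in [(.50,-.07),(.48,-.18)]: pass
m=(abs(P[:,2]-.112)<.006)&(P[:,0]>.3)&(P[:,0]<.65)&(P[:,1]<.0)&(P[:,1]>-.3)
Q=P[m];print(len(Q),Q.min(0),Q.max(0))
mb=(abs(P[:,2]-.012)<.004)&(P[:,0]>.35)&(P[:,0]<.6)&(P[:,1]<.05)&(P[:,1]>-.25)
mm=(Q[:,0]>.4)
X=Q[mm]
def f(q):
    a=np.hypot(*(X[:,:2]-q[:2]).T);b=np.hypot(*(X[:,:2]-q[2:]).T);return np.minimum(abs(a-.0345),abs(b-.0345))
y=np.median(X[:,1]);x=np.median(X[:,0])
s=least_squares(f,[x,y+.046,x,y-.046],loss='soft_l1',f_scale=.002);print(s.x.round(4),np.hypot(*(s.x[:2]-s.x[2:])),np.sqrt(np.mean(s.fun**2)))
E
```

```text
awl ['top'] 279 [0.637  0.2561 0.0917] [0.8241 0.0157 0.5663] slope 34.5 rms 0.002 t range [-0.18  -0.178 -0.178] [0.0469 0.0469 0.0472] butt [0.6757 0.2568 0.1183]
awl ['scene'] 159 [0.637  0.2561 0.0885] [ 0.7924 -0.0477  0.6081] slope 37.5 rms 0.0025 t range [-0.136 -0.134 -0.133] [0.051  0.0511 0.0515] butt [0.6775 0.2537 0.1195]
awl ['top', 'scene'] 426 [0.637  0.2557 0.0912] [ 0.8257 -0.011   0.564 ] slope 34.3 rms 0.0023 t range [-0.179 -0.179 -0.179] [0.0494 0.0498 0.05  ] butt [0.6781 0.2552 0.1193]
slk ['top'] 327 [0.637  0.1553 0.0881] [0.8225 0.0386 0.5674] slope 34.6 rms 0.0018 t range [-0.172 -0.172 -0.171] [0.0591 0.0591 0.0593] butt [0.6856 0.1576 0.1217]
slk ['scene'] 179 [0.637  0.1552 0.0857] [0.8185 0.0225 0.5741] slope 35.0 rms 0.0024 t range [-0.126 -0.121 -0.121] [0.0634 0.0639 0.064 ] butt [0.6893 0.1566 0.1224]
slk ['top', 'scene'] 500 [0.637  0.1551 0.0876] [0.8232 0.0326 0.5668] slope 34.5 rms 0.0021 t range [-0.172 -0.172 -0.171] [0.0624 0.0628 0.0629] butt [0.6887 0.1571 0.1232]
301 [ 0.51306367 -0.24111031  0.10600188] [ 0.59170376 -0.07957631  0.11775185]
[ 0.5567 -0.1142  0.5482 -0.2057] 0.09187392762230098 0.0010528721398859295
```

```bash
python3 - <<'E'
from h import *
f,cx,cy,R,t=cam('top'); C=-R.T@t
def ray(px,z):
    d=R.T@np.array([(px[0]-cx)/f,(px[1]-cy)/f,1]);return C+d*(z-C[2])/d[2]
print('awl tip',ray((170,195.5),.016)); print('slk tip',ray((209.5,193),.03))
def frame(fx,jz): # finger dir, jaw dir
    x=np.array(fx,float);x/=np.linalg.norm(x);z=np.array(jz,float);z-=x*(x@z);z/=np.linalg.norm(z)
    return np.column_stack([x,np.cross(z,x),z])
off=robot.grip_point_offset;print(off)
# grasp IK
for tilt in range(0,50,10):
    a=np.radians(tilt)
    for y,g in [(.255,(.651,.255,.099)),(.157,(.66,.156,.104))]:
      for s in (1,-1):
        M=frame([np.sin(a),0,-np.cos(a)],[0,s,0])
        out=[]
        for h in (0,.05,.15): 
            q=robot.ik(np.array(g)+[0,0,h]+M[:,0]*off,M);out.append(None if q is None else np.round(q,2).tolist())
        print(tilt,y,s,out)
E
```

```text
awl tip [0.5316247 0.250614  0.016    ]
slk tip [0.5347158 0.1504657 0.03     ]
0.0188
0 0.255 1 [[0.29, 0.47, 1.15, -0.0, 1.53, -1.28], [0.29, 0.44, 1.08, -0.0, 1.62, -1.28], [0.29, 0.43, 0.9, -0.0, 1.81, -1.28]]
0 0.255 -1 [[0.29, 0.47, 1.15, -0.0, 1.53, 1.86], [0.29, 0.44, 1.08, -0.0, 1.62, 1.86], [0.29, 0.43, 0.9, -0.0, 1.81, 1.86]]
0 0.157 1 [[0.15, 0.42, 1.21, -0.0, 1.52, -1.42], [0.15, 0.39, 1.14, -0.0, 1.61, -1.42], [0.15, 0.38, 0.96, -0.0, 1.8, -1.42]]
0 0.157 -1 [[0.15, 0.42, 1.21, -0.0, 1.52, 1.72], [0.15, 0.39, 1.14, -0.0, 1.61, 1.72], [0.15, 0.38, 0.96, -0.0, 1.8, 1.72]]
10 0.255 1 [[0.32, 0.35, 1.31, -0.06, 1.31, -1.24], [0.32, 0.33, 1.25, -0.06, 1.4, -1.25], [0.32, 0.3, 1.08, -0.05, 1.59, -1.26]]
10 0.255 -1 [[0.32, 0.35, 1.31, -0.06, 1.31, 1.9], [0.32, 0.33, 1.25, -0.06, 1.4, 1.89], [0.32, 0.3, 1.08, -0.05, 1.59, 1.88]]
10 0.157 1 [[0.16, 0.3, 1.37, -0.03, 1.3, -1.4], [0.16, 0.27, 1.31, -0.03, 1.39, -1.41], [0.16, 0.25, 1.14, -0.03, 1.58, -1.41]]
10 0.157 -1 [[0.16, 0.3, 1.37, -0.03, 1.3, 1.74], [0.16, 0.27, 1.31, -0.03, 1.39, 1.74], [0.16, 0.25, 1.14, -0.03, 1.58, 1.
[... 861 characters left out ...]
, 0.94, -1.33], [0.2, 0.02, 1.47, -0.11, 1.14, -1.35]]
30 0.157 -1 [[0.2, 0.11, 1.68, -0.13, 0.84, 1.83], [0.2, 0.07, 1.62, -0.12, 0.94, 1.81], [0.2, 0.02, 1.47, -0.11, 1.14, 1.79]]
40 0.255 1 [[0.42, 0.13, 1.75, -0.44, 0.66, -0.89], [0.42, 0.07, 1.7, -0.39, 0.76, -0.96], [0.42, 0.01, 1.56, -0.33, 0.95, -1.05]]
40 0.255 -1 [[0.42, 0.13, 1.75, -0.44, 0.66, 2.25], [0.42, 0.07, 1.7, -0.39, 0.76, 2.19], [0.42, 0.01, 1.56, -0.33, 0.95, 2.09]]
40 0.157 1 [[0.22, 0.05, 1.82, -0.25, 0.6, -1.2], [0.22, -0.0, 1.77, -0.21, 0.71, -1.24], [0.22, -0.07, 1.62, -0.18, 0.91, -1.3]]
40 0.157 -1 [[0.22, 0.05, 1.82, -0.25, 0.6, 1.94], [0.22, -0.0, 1.77, -0.21, 0.71, 1.9], [0.22, -0.07, 1.62, -0.18, 0.91, 1.85]]
```

```bash
cat >> h.py <<'E'
def frame(fx,jz):
    x=np.array(fx,float);x/=np.linalg.norm(x);z=np.array(jz,float);z-=x*(x@z);z/=np.linalg.norm(z)
    return np.column_stack([x,np.cross(z,x),z])
off=robot.grip_point_offset
CL=np.array([.5567,-.1142,.016]);CR=np.array([.5482,-.2057,.016])
TOOLS={'awl':(np.array([.676,.2555,.1185]),np.array([.79,.025,.613])),'slk':(np.array([.687,.1572,.1225]),np.array([.82,.035,.571]))}
for k in TOOLS: TOOLS[k]=(TOOLS[k][0],TOOLS[k][1]/np.linalg.norm(TOOLS[k][1]))
def grasp(k,tilt=0,s=1,back=.027):
    b,u=TOOLS[k];g=b-u*back;jz=np.cross([0,0,1],u)*s;h=np.cross(jz*s,[0,0,1])
    a=np.radians(tilt);M=frame(h*np.sin(a)-np.array([0,0,1])*np.cos(a),jz); return g,M
def place(M,u,psi):
    v=np.cross(u,[0,0,1]);v=v/np.linalg.norm(v)*np.arccos(u[2]);R=cv2.Rodrigues(v)[0]
    yaw0=np.arctan2((R@M)[1,0],(R@M)[0,0]);return cv2.Rodrigues(np.array([0,0,np.radians(psi)-yaw0]))[0]@R@M
E
python3 - <<'E'
from h import *
for k in TOOLS:
  for tilt in (-5,0,5,10):
    for s in (1,-1):
      g,M=grasp(k,tilt,s); q0=robot.ik(g+M[:,0]*off,M)
      for cn,c in (('L',CL),('R',CR)):
        ok=[]
        for psi in range(-90,91,15):
          Mp=place(M,TOOLS[k][1],psi); qs=[robot.ik(c+[0,0,.153+h]+Mp[:,0]*off,Mp) for h in (0,.06,.15)]
          if all(q is not None for q in qs): ok.append((psi,np.round(qs[0],2).tolist()))
        print(k,tilt,s,cn,q0 is not None,[o[0] for o in ok],ok[len(ok)//2][1] if ok else '')
E
```

```text
awl -5 1 L True [-90, -75, -60, -45, -30, -15, 0] [0.01, -0.19, 1.97, -0.78, 0.86, -0.4]
awl -5 1 R True [-90, -75, -60, -45, -30, -15] [-0.23, -0.22, 2.0, -0.64, 0.71, -0.67]
awl -5 -1 L True [-30, -15, 0, 15, 30, 45, 60, 75, 90] [-0.74, -0.12, 1.91, 0.87, 1.2, 0.03]
awl -5 -1 R True [-45, -30, -15, 0, 15, 30, 45, 60, 75, 90] [-0.9, 0.0, 1.8, 0.87, 1.31, -0.08]
awl 0 1 L True [-90, -75, -60, -45, -30, -15, 0] [0.04, -0.19, 2.01, -0.9, 0.84, -0.28]
awl 0 1 R True [-90, -75, -60, -45, -30, -15] [-0.21, -0.23, 2.04, -0.78, 0.66, -0.53]
awl 0 -1 L True [-30, -15, 0, 15, 30, 45, 60, 75, 90] [-0.78, -0.11, 1.94, 0.96, 1.2, -0.05]
awl 0 -1 R True [-30, -15, 0, 15, 30, 45, 60, 75, 90] [-0.93, 0.01, 1.82, 0.95, 1.32, -0.15]
awl 5 1 L True [-90, -75, -60, -45, -30, -15] [0.07, -0.19, 2.05, -1.03, 0.82, -0.16]
awl 5 1 R True [-90, -75, -60, -45, -30, -15] [-0.19, -0.23, 2.08, -0.93, 0.62, -0.38]
awl 5 -1 L True [-30, -15, 0, 15, 30, 45, 60, 75, 90] [-0.81, -0.1, 1.97, 1.04, 1.21, -0.13]
awl 5 -1 R True [-30, -15, 0, 15, 30, 45, 60, 75, 90] [-0.96, 0.03, 1.85, 1.02, 1.33, -0.21]
awl 10 1 L True
[... 962 characters left out ...]
0, 15, 30, 45, 60, 75, 90] [-0.95, 0.03, 1.84, 1.0, 1.33, -0.2]
slk 5 1 L True [-90, -75, -30, -15] [-0.09, -0.33, 2.19, -0.93, 0.46, -0.46]
slk 5 1 R True [-90, -45, -30] [-0.18, -0.23, 2.12, -1.08, 0.59, -0.23]
slk 5 -1 L True [-15, 0, 15, 30, 45, 60, 75, 90] [-0.85, 0.08, 1.83, 1.04, 1.45, -0.32]
slk 5 -1 R True [-30, -15, 0, 15, 30, 45, 60, 75, 90] [-0.98, 0.04, 1.87, 1.08, 1.34, -0.27]
slk 10 1 L True [-15] [-0.35, -0.41, 2.29, 0.45, 0.18, -2.05]
slk 10 1 R True [-30] [-0.39, -0.34, 2.24, -0.75, 0.18, -0.77]
slk 10 -1 L True [-15, 0, 15, 30, 45, 60, 75, 90] [-0.87, 0.1, 1.85, 1.11, 1.47, -0.38]
slk 10 -1 R True [-30, -15, 0, 15, 30, 45, 60, 75, 90] [-1.01, 0.07, 1.89, 1.15, 1.37, -0.34]
```

```bash
cat >> h.py <<'E'
def save(tag,names=('scene','top')):
    for n in names:
        p,d=robot.snapshot(n); np.savez(f'{n}{tag}.npz',p=p,d=d); cv2.imwrite(f'pics/{n}{tag}.png',cv2.resize(p[:,:,::-1],(800,600),interpolation=cv2.INTER_CUBIC))
def st(): s=robot.sense(); print(round(s['time_s'],2),s['tcp_pos'].round(4),s['ft_force'].round(2),'w',round(s['grip_width'],4))
E
python3 - <<'E'
from h import *
g,M=grasp('slk',0,1); o=M[:,0]*off
robot.movep(g+[0,0,.19]+o,M); st()
robot.move_gripper(.05)
print(robot.move_straight(g+[0,0,.0]+o,.12,max_force=15)); st()
save('1')
robot.move_gripper(0.0,45); st()
robot.move_straight(g+[0,0,.03]+o,.06); st()
save('2')
E
```

```text
3.02 [0.665  0.1552 0.2783] [ 1.17 -0.08 -0.59] w 0.0944
False
5.58 [0.6655 0.1564 0.0894] [ 0.77 -1.03  0.05] w 0.0501
6.27 [0.6649 0.1563 0.0883] [0.18 0.47 0.67] w 0.0187
6.92 [0.6649 0.1563 0.1185] [ 0.05 -0.11 -0.67] w 0.0193
```

```bash
python3 - <<'E'
import cv2
a=cv2.imread('pics/scene2.png')[260:460,300:600];b=cv2.imread('pics/top2.png')[130:330,170:470]
cv2.imwrite('pics/c2.png',cv2.resize(cv2.vconcat([a,b]),None,fx=1.45,fy=1.45))
E
```

```text
(no output)
```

View pics/c2.png

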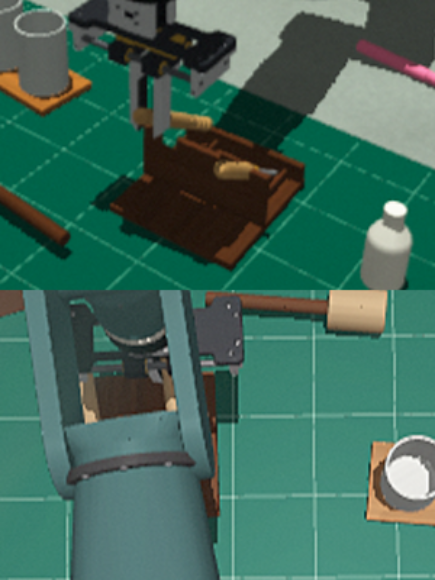

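The slicker sits between the fingers (scene crop about (170,120)), has lifted and keeps its slope; the awl is still in its notch. Next I carry the slicker over the left cup.

```bash
python3 - <<'E'
from h import *
g,M=grasp('slk',0,1); o=M[:,0]*off
robot.move_straight(g+[0,0,.19]+o,.15); st()
Mp=place(M,TOOLS['slk'][1],-45); o=Mp[:,0]*off
robot.movep(CL+[0,0,.153+.15]+o,Mp); robot.hold(.3); st()
save('3')
E
```

```text
8.23 [0.6645 0.1562 0.2768] [-0.37 -0.18 -1.47] w 0.0189
9.66 [ 0.5683 -0.1249  0.3085] [ 0.21 -0.14 -0.21] w 0.0193
```

View pics/scene3.png

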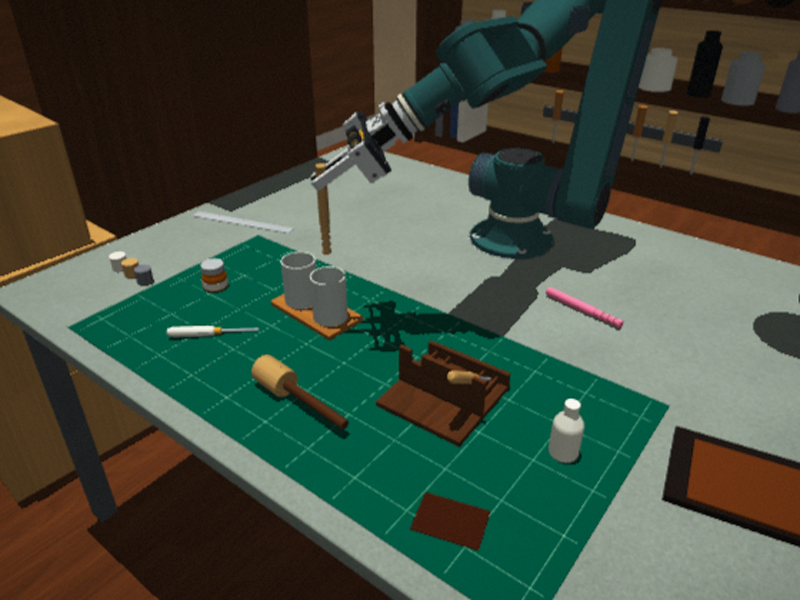

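The slicker hangs nearly upright from about (320,165) to (326,250). I check its tip against the prediction.

```bash
python3 - <<'E'
from h import *
tip=CL+[0,0,.15]
print(proj('scene',tip),proj('scene',tip+np.array([0,0,.153])),proj('top',tip+[0,0,.18]))
z=np.load('scene3.npz');P=pts('scene',z['d']);
w=P-tip;m=(z['d']>0)&(np.hypot(w[...,0],w[...,1])<.045)&(w[...,2]>-.03)&(w[...,2]<.12)
Q=P[m]
for lo in np.arange(-.03,.12,.02):
    q=Q[(Q[:,2]-tip[2]>lo)&(Q[:,2]-tip[2]<lo+.02)]; print(lo.round(2),len(q),(q.mean(0)-tip).round(4) if len(q) else '')
v=np.array([1.346,.669])-tip[:2];print('viewdir',v/np.linalg.norm(v)*.007)
v,u=np.nonzero(m);print('px',u.min(),u.max(),v.max())
E
```

```text
(np.float64(228.0569961821701), np.float64(174.9668443013798)) (np.float64(224.52881096274018), np.float64(123.38633843686583)) (np.float64(332.3869202867062), np.float64(152.10331587734726))
-0.03 0 
-0.01 30 [0.005  0.0049 0.0035]
0.01 33 [0.0045 0.0049 0.0192]
0.03 44 [0.005  0.0054 0.0396]
0.05 48 [0.0058 0.0057 0.0606]
0.07 47 [0.0071 0.0062 0.0798]
0.09 53 [0.0067 0.0062 0.1002]
0.11 28 [0.0058 0.0056 0.1146]
viewdir [0.00496891 0.00493051]
px 222 231 177
```

```bash
python3 - <<'E'
from h import *
g,M=grasp('slk',0,1)
Mp=place(M,TOOLS['slk'][1],-45); o=Mp[:,0]*off
print(robot.move_straight(CL+[0,0,.153+.010]+o,.08,max_force=6)); st()
R=cv2.Rodrigues(np.array([-.2,0,0]))[0]; M2=R@Mp
b=np.array([0,0,.006]); 
print(robot.move_straight(CL+b+R@[0,0,.153]+M2[:,0]*off,.05,ori=M2,max_force=6)); st()
print(robot.move_straight(CL+R@[0,0,.153]+M2[:,0]*off-[0,0,.004],.02,max_force=3)); st()
save('4')
E
```

```text
False
11.66 [ 0.5679 -0.1251  0.169 ] [ 1.01 -0.36 -0.87] w 0.0191Traceback (most recent call last):
  File "<stdin>", line 7, in <module>
cell.Unreachable: the arm cannot follow that straight line within its joint ranges
```

```bash
python3 - <<'E'
from h import *
g,M=grasp('slk',0,1)
for th in (0,.1,.2):
 for az in (45,90,135):
  ok=[]
  for psi in range(-75,-9,10):
   a=np.radians(az);R=cv2.Rodrigues(th*np.array([-np.sin(a),np.cos(a),0]))[0];M2=R@place(M,TOOLS['slk'][1],psi)
   q=robot.ik(CL+[0,0,.004]+R@[0,0,.153]+M2[:,0]*off,M2)
   if q is not None: ok.append((psi,np.round(q[3:],2).tolist()))
  print(th,az,ok)
print(robot.sense()['joint_pos'].round(2))
E
```

```text
0 45 [(-75, [-1.0, 1.35, 0.19]), (-65, [-1.02, 1.19, 0.1]), (-55, [-1.03, 1.02, -0.03]), (-45, [-0.99, 0.83, -0.2]), (-35, [-0.85, 0.62, -0.47]), (-25, [-0.5, 0.45, -0.96]), (-15, [0.16, 0.4, -1.77])]
0 90 [(-75, [-1.0, 1.35, 0.19]), (-65, [-1.02, 1.19, 0.1]), (-55, [-1.03, 1.02, -0.03]), (-45, [-0.99, 0.83, -0.2]), (-35, [-0.85, 0.62, -0.47]), (-25, [-0.5, 0.45, -0.96]), (-15, [0.16, 0.4, -1.77])]
0 135 [(-75, [-1.0, 1.35, 0.19]), (-65, [-1.02, 1.19, 0.1]), (-55, [-1.03, 1.02, -0.03]), (-45, [-0.99, 0.83, -0.2]), (-35, [-0.85, 0.62, -0.47]), (-25, [-0.5, 0.45, -0.96]), (-15, [0.16, 0.4, -1.77])]
0.1 45 [(-75, [-1.03, 1.43, 0.17]), (-65, [-1.05, 1.27, 0.07]), (-55, [-1.06, 1.1, -0.05]), (-45, [-1.02, 0.92, -0.22]), (-35, [-0.92, 0.73, -0.46]), (-25, [-0.66, 0.55, -0.85]), (-15, [-0.16, 0.46, -1.48])]
0.1 90 [(-35, [-1.07, 0.7, -0.29]), (-25, [-0.83, 0.49, -0.67]), (-15, [-0.24, 0.36, -1.41])]
0.1 135 [(-25, [-0.86, 0.4, -0.61]), (-15, [-0.02, 0.27, -1.6])]
0.2 45 [(-75, [-1.07, 1.49, 0.13]), (-45, [-1.05, 1.01, -0.24]), (-35, [-0.96, 0.83, -0.46]), (-25, [-0.76, 0.65, -0.79]), (-15, [-0.38, 0.54, -1.3])]
0.2 90 [(-15, [-0.68, 0.37, -1.01])]
0.2 135 []
[ 0.06 -0.2   2.03 -0.98  0.83 -0.22]
```

```bash
python3 - <<'E'
from h import *
g,M=grasp('slk',0,1)
Mp=place(M,TOOLS['slk'][1],-45)
a=np.radians(45);R=cv2.Rodrigues(.2*np.array([-np.sin(a),np.cos(a),0]))[0]; M2=R@Mp
print(robot.move_straight(CL+[0,0,.007]+R@[0,0,.153]+M2[:,0]*off,.05,ori=M2,max_force=6)); st()
print(robot.move_straight(CL+R@[0,0,.153]+M2[:,0]*off-[0,0,.004],.02,max_force=3)); st()
save('4',['scene'])
E
```

```text
False
12.38 [ 0.5874 -0.1052  0.1623] [-0.88 -0.74 -0.45] w 0.0187
True
12.74 [ 0.588  -0.1056  0.1588] [ 1.41 -0.15  3.41] w 0.0191
```

View pics/scene4.png

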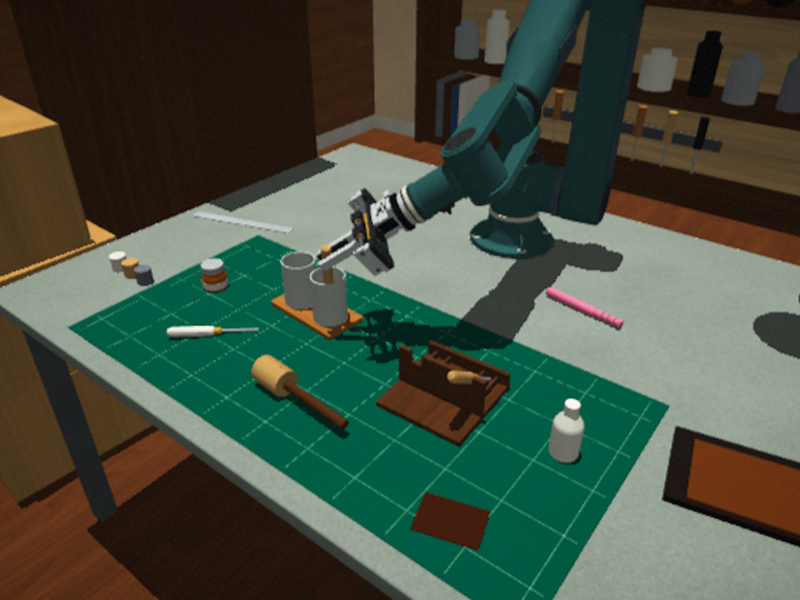

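The slicker stands in the left cup, handle at (326,255), and the force reading shows floor contact. I release it and back out along the fingers.

```bash
python3 - <<'E'
from h import *
robot.move_gripper(.045); robot.hold(.3)
s=robot.sense();p=s['tcp_pos'];x=s['orientation'][:,0]
for L in (.12,.1,.08):
    try: robot.move_straight(p-x*L,.15); break
    except robot.Unreachable: print('no',L)
st()
g,M=grasp('awl',0,-1);o=M[:,0]*off
p=robot.sense()['tcp_pos']
try: robot.move_straight([p[0],p[1],.30],.2)
except robot.Unreachable: print('nolift')
robot.movep(g+[0,0,.17]+o,M); st()
save('5')
E
```

```text
14.64 [ 0.5271 -0.0262  0.2238] [ 0.46 -0.26 -0.42] w 0.045
17.09 [0.6544 0.2547 0.2527] [-0.17  0.87  0.26] w 0.0454
```

View pics/scene5.png

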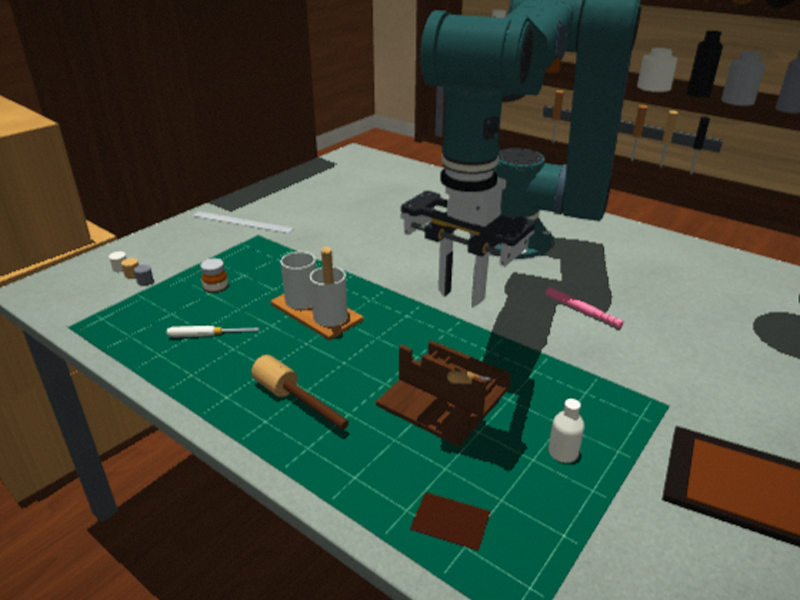

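View pics/top5.png

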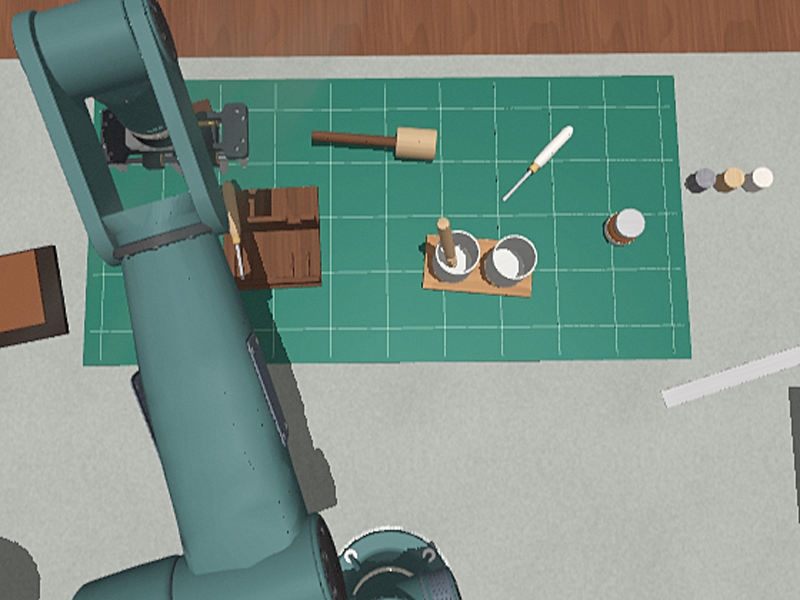

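The slicker leans on the left cup's rim, away from the right cup (top view: butt (445,228), cup (457,257)). The awl is unmoved at (235,225). Next I grasp the awl.

```bash
python3 - <<'E'
from h import *
g,M=grasp('awl',0,-1); o=M[:,0]*off
print(robot.move_straight(g+o,.12,max_force=15)); st()
robot.move_gripper(0.0,45); st()
robot.move_straight(g+[0,0,.05]+o,.08); 
robot.move_straight(g+[0,0,.20]+o,.15); st()
Mp=place(M,TOOLS['awl'][1],45); o=Mp[:,0]*off
robot.movep(CR+[0,0,.153+.15]+o,Mp); robot.hold(.3); st()
save('6')
tip=CR+[0,0,.15]
z=np.load('scene6.npz');P=pts('scene',z['d']);w=P-tip
m=(z['d']>0)&(np.hypot(w[...,0],w[...,1])<.045)&(w[...,2]>-.03)&(w[...,2]<.14);Q=P[m]
for lo in np.arange(-.03,.14,.02):
    q=Q[(Q[:,2]-tip[2]>lo)&(Q[:,2]-tip[2]<lo+.02)]; print(lo.round(2),len(q),(np.median(q,0)-tip).round(4) if len(q) else '')
print(proj('scene',tip))
c=z['p'][90:190,160:270,::-1];cv2.imwrite('pics/c6.png',cv2.resize(c,None,fx=6,fy=6,interpolation=cv2.INTER_CUBIC))
E
```

```text
False
18.76 [0.6554 0.255  0.0845] [0.35 0.19 0.01] w 0.0451
19.29 [0.6548 0.2549 0.0833] [1.06 0.4  1.11] w 0.0192
21.22 [0.6543 0.2547 0.2817] [-0.96  0.35 -0.95] w 0.0189
23.24 [ 0.559  -0.1946  0.3075] [ 0.64  0.15 -0.99] w 0.0192
-0.03 0 
-0.01 5 [-0.001  -0.003   0.0047]
0.01 13 [-0.001  -0.001   0.0216]
0.03 14 [-0.0011 -0.0008  0.0406]
0.05 13 [-0.0017 -0.0012  0.0586]
0.07 27 [0.0018 0.0033 0.0808]
0.09 44 [0.0045 0.0053 0.1013]
0.11 50 [0.0052 0.0045 0.1199]
0.13 29 [0.0066 0.0042 0.1359]
(np.float64(206.87579734711727), np.float64(164.56777262003718))
```

View pics/c6.png

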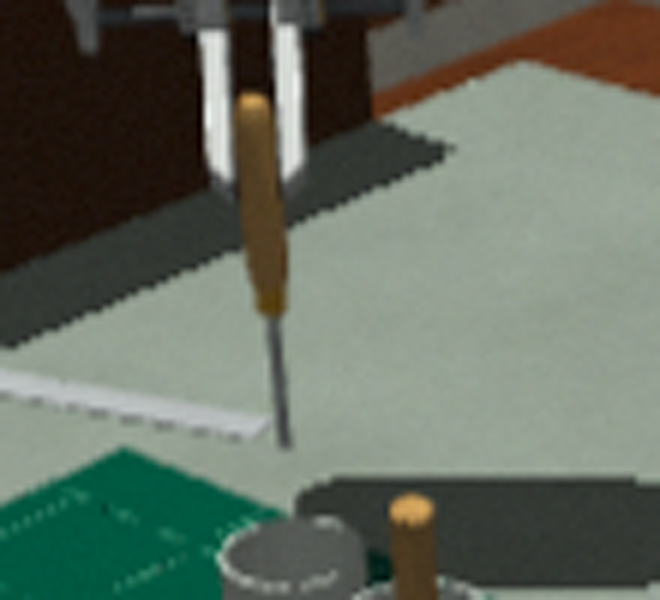

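The awl hangs upright with its tip within 4 mm of the right cup's axis (crop: tip (285,445), cup rim below at (290,555)). I lower it, lean it lightly outward and release.

```bash
python3 - <<'E'
from h import *
g,M=grasp('awl',0,-1)
Mp=place(M,TOOLS['awl'][1],45); o=Mp[:,0]*off; c=CR+[.002,.002,0]
print(robot.move_straight(c+[0,0,.153+.010]+o,.08,max_force=6)); st()
a=np.radians(-45);R=cv2.Rodrigues(.2*np.array([-np.sin(a),np.cos(a),0]))[0]; M2=R@Mp
try: print(robot.move_straight(c+[0,0,.008]+R@[0,0,.153]+M2[:,0]*off,.05,ori=M2,max_force=6))
except robot.Unreachable: print('vertical'); R=np.eye(3);M2=Mp
print(robot.move_straight(c+R@[0,0,.153]+M2[:,0]*off-[0,0,.008],.02,max_force=3)); st()
save('7')
E
```

```text
False
25.24 [ 0.5609 -0.1934  0.168 ] [-0.18 -0.15 -1.28] w 0.0188
False
True
26.48 [ 0.5809 -0.2127  0.1543] [ 0.06 -0.54  3.32] w 0.0192
```

View pics/scene7.png

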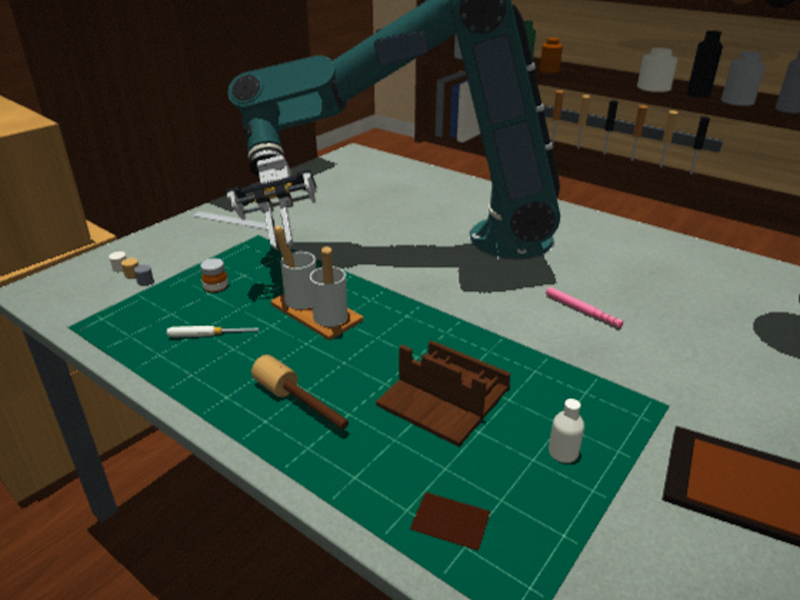

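The awl is in the right cup, handle at (283,245), and the force shows its point on the floor. I release, retreat and check.

```bash
python3 - <<'E'
from h import *
robot.move_gripper(.045); robot.hold(.3)
s=robot.sense();p=s['tcp_pos'];x=s['orientation'][:,0]
for L in (.14,.12,.1,.08):
    try: robot.move_straight(p-x*L,.15); break
    except robot.Unreachable: print('no',L)
robot.goto_joints([-1.327,0.087,1.371,0,1.684,-0.103]); robot.hold(.5); st()
save('8')
z=np.load('top8.npz');P=pts('top',z['d'])
a=cv2.resize(z['p'][130:220,285:395,::-1],None,fx=5,fy=5,interpolation=cv2.INTER_CUBIC)
s=np.load('scene8.npz')['p'][150:240,185:275,::-1];b=cv2.resize(s,(450,450),interpolation=cv2.INTER_CUBIC)
b=cv2.resize(b,(250,250)); o=np.zeros((450,800,3),np.uint8);o[:,:550]=a;o[:250,550:]=b;cv2.imwrite('pics/c8.png',o)
for n,c in (('slk',CL),('awl',CR)):
    w=P-c;m=(z['d']>0)&(np.hypot(w[...,0],w[...,1])<.08)&(w[...,2]>.125)&(np.abs(w[...,1])<.046+0.03*(1 if n=='awl' else 1))
    Q=P[m]
    if n=='slk':Q=Q[Q[:,1]>-.16]
    else:Q=Q[Q[:,1]<-.16]
    t=Q[Q[:,2]>Q[:,2].max()-.006].mean(0);lo=Q[Q[:,2]<.15].mean(0);print(n,len(Q),'top',(t-c).round(3),'low',(lo-c).round(3))
E
```

```text
30.48 [ 0.187  -0.517   0.2054] [ 0.15 -0.98  0.11] w 0.0451
slk 141 top [0.026 0.029 0.18 ] low [0.014 0.02  0.129]
awl 152 top [ 0.031 -0.026  0.174] low [ 0.018 -0.016  0.129]
```

View pics/c8.png

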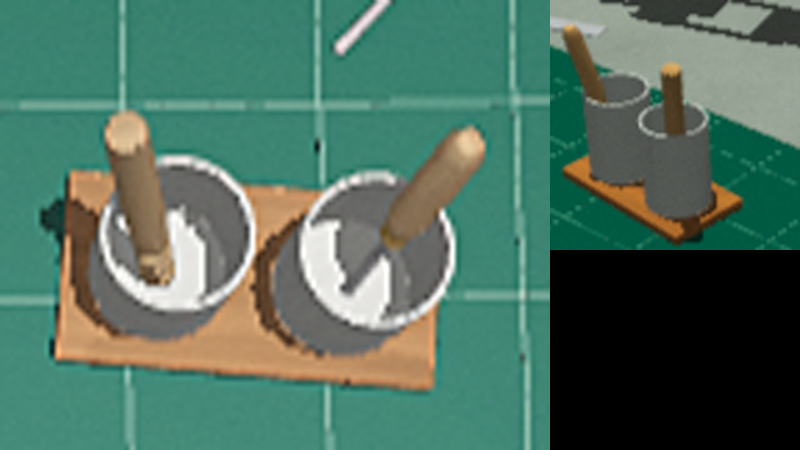

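View pics/scene8.png

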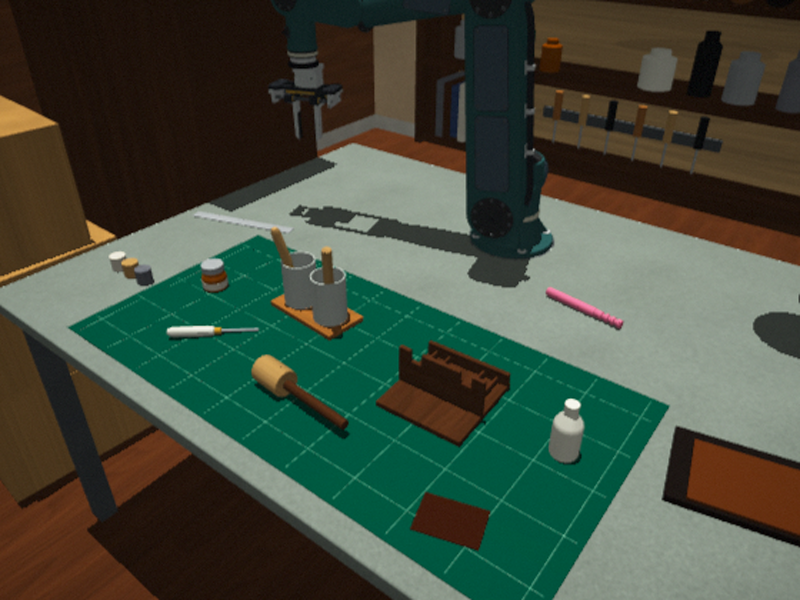

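Both tools stand in separate cups, leaning about 13–20° against the rims (crop: slicker butt (127,132), awl butt (470,145)). The glue bottle, jar and mallet are at their original pixels. I hand in.

```bash
python3 -c "
from cell import robot
print(robot.finish_job(), robot.sense()['time_s'])"
```

```text
the job is handed in; nothing more can be done
the job is handed in; nothing more can be done
```

The slicker now stands in the left cup and the awl in the right cup, both working end down, and I handed the job in about 30 s into the 64 s limit. I lowered each tool until the wrist force showed its working end on the cup floor, about 3 N, and only then released it.

- **Tools:** In the last pictures both butts are up, leaning an estimated 13–20° (limit 34°) outward against the rims. I did not measure the tips inside the cups after release. Before lowering, both were within about 4 mm of the cup axis.
- **Rest of the scene:** The glue bottle, jar, mallet and the two look-alikes appear unmoved by eye, and the arm was back at its start pose, clear of everything.
- **What failed:** My first choice of lean for the slicker (straight towards +y) was beyond the joint range. The arm did not move, and I used a diagonal lean instead.
- **What disagreed:** The fitted awl slope varied between 34° and 38° depending on the camera. The awl still hung upright when I checked it over the cup.

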